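# Unlock the weighing pan and lift it off the bench scale with the fruit in it

### The job

The scale has to find its zero with nothing on its seat, so take off the round steel weighing pan with the clementine still lying in the middle of it. The pan is held by a quarter-turn lock: grip its black handle, turn the pan level on its seat a quarter turn counterclockwise as seen from above, so that the handle goes from the red mark to the green mark, then lift it straight up and finish while still holding it by the handle, still and level, about a hand's breadth (10 cm) above where it sat. The fruit must not be touched or roll out of the middle of the pan, and the things lying round the scale stay where they are.

Things in the scene. Friction and masses are not known exactly. Their poses are not given: they have to be found in the camera images.
- scale: Compact bench scale, fixed: white housing 196 mm deep (x), 160 mm wide (y), grey deck 48 mm above the counter. Origin on the counter straight below the axis on which the pan turns; x points from the display and keys (front edge, x = -116 mm) to the back edge (x = +80 mm), y to its left. The pan is free when its handle points along the scale's +x, locked when along -y.
- seat (a point): Centre of the top face of the scale's aluminium bayonet collar, under the pan, 64 mm above the counter; axes as the scale's. The flange (5 mm thick, hole 40 mm) has two slots along the scale's x, through which the pan's lugs pass only with the handle over the green mark, within about 10 degrees. Stops end the turn 5 to 8 degrees past either mark.
- red_mark (a point): Red 9 mm dot on the deck, 69 mm from the turning axis on the scale's -y side: the handle stands over it while the pan is locked.
- green_mark (a point): Green 9 mm dot on the deck, 69 mm from the turning axis on the scale's +x side: with the handle over it the pan is free to lift.
- pan: Loose round dished steel pan, 128 mm across, 0.13 kg. Origin: centre of its flat foot, on its axis, resting on the collar (64 mm above the counter); z up, x along the handle. Dish: cone of 12 degrees, lowest point 4 mm and rim 29 mm above the origin. Below, a 36 mm spigot 13.5 mm long with two lugs along x (60 mm over both, 10 mm wide) turns in the collar with 2 mm radial play, almost freely.
- pan_grip (a point): Where to grip: middle of the pan's handle, 91 mm from the pan's axis and 20 mm above the pan's origin (84 mm above the counter); axes as the pan's. The handle is a straight level black bar along the pan's x, 14 mm wide, 16 mm tall, from 68 to 112 mm from the axis, 28 mm clear of the deck; pinch it across its width from above.
- clementine: Orange fruit, a loose ball 46 mm in diameter, 0.05 kg; origin at its centre. It lies in the middle of the pan, its centre about 28 mm above the pan's origin, and rolls if the pan is tipped or jerked.
- label_roll: Bystander: roll of white labels standing on end, 68 mm in diameter, 50 mm high; origin at the centre of its underside.
- binder_clip: Bystander: black binder clip, 35x32x44 mm; origin at the centre of its underside.
- note_block: Bystander: block of yellow sticky notes, 77x77x33 mm; origin at the centre of its underside.
Mind the look-alikes: they are no part of the job. Of the things that look like the pan, the larger one is meant. Of the things shaped like the clementine, the orange one is meant.

How it is judged (in metres and radians):
On the way:
1. the pan has been turned to the green mark while still level and down on its seat (angle between the x axis of pan and the x axis of scale, either way round below 0.22 rad and z of pan in the frame of scale below 0.07 m and horizontal distance between pan and scale below 0.008 m and angle between pan's own z axis and vertical below 0.12 rad), for 0.1 s.
At the end, for the whole second after the job is handed in: pan held in the fingers, off the scale, 50 to 200 mm above its seat and within 60 mm of the seat's axis, level to 0.12 rad and still; clementine on it within 14 mm of the middle, at rest; label roll, binder clip and note block within 20 mm of their places (z of pan in the frame of scale between 0.114 and 0.264 m and horizontal distance between pan and scale below 0.06 m and angle between pan's own z axis and vertical below 0.12 rad and linear speed of pan below 0.02 m/s and horizontal distance between clementine and pan below 0.014 m and linear speed of clementine below 0.03 m/s and contact force between clementine and pan above 0.1 N and contact force between pan and the fingers above 1 N and contact force between pan and scale below 0.1 N and distance of each of label_roll, binder_clip, note_block from where it was at the start of the episode below 0.02 m); the arm keeps its last pose, push and grip.
It fails at once if the clementine rolls more than 25 mm from the middle of the pan (distance between clementine and pan above 0.0415 m).
It fails at once if the fruit is touched by the robot (contact force between clementine and the fingers above 0.3 N or contact force between clementine and the arm above 0.3 N).
It fails at once if the label roll is pushed away (distance of label_roll from where it was at the start of the episode above 0.02 m).
It fails at once if the binder clip is pushed away (distance of binder_clip from where it was at the start of the episode above 0.02 m).
It fails at once if the note block is pushed away (distance of note_block from where it was at the start of the episode above 0.02 m).
It also fails if it takes over 48 s, if anything falls off the work surface, if the arm or the gripper's body presses on something with over 40 N, if the wrist force passes 120 N, or if a joint passes its speed limit or range.

### The arm

A 6-joint arm with a two-finger parallel gripper is mounted at the origin on the work surface; the furniture and walls round the work are solid. World frame = base frame: x ahead of the robot, y to its left, z up, the work surface at z = 0. Lengths are in m, angles in degrees, forces in N, time in s.
With the tool pointing down it reaches from about 0.3 to 1 m from the base axis. Payload 5.1 kg.
Tool frame: the origin (TCP) lies between the finger pads; the fingertips stand 14 mm ahead of it and the grasp point (between the pads) lies 5 mm behind it (arm.tip_reach is the distance from the TCP to the fingertips, in m); z points along the fingers, y is the line along which they close (so a half turn about z gives the same grasp; the last joint's range is limited). The gripper opens to 95 mm and grips with 3 to 60 N. Pads are 20 mm wide; open, the fingers measure 119 mm over their backs; the gripper's body (75 mm by 180 mm) begins 59 mm behind the grasp point.
Start: joints at [62.246, 7.093, 94.555, -0, 78.352, -4.733], TCP at [0.254, 0.598, 0.229] pointing down, gripper open.
Joint ranges: [-149.61, 149.61], [-58.7, 133.49], [1.44, 155.28], [-77.14, 257.14], [18.33, 153.61], [-166.67, 166.67]. Speed limits (degrees/s): [147.25, 147.25, 180, 180, 180, 180].

### API

Orientations are given as [roll, pitch, yaw] about the fixed x, y, z axes, in that order (R = Rz(yaw) Ry(pitch) Rx(roll)).
In Python, from workcell import arm gives the robot as it stands.
- The arm moves only by the shell command python3 -m crank 'ROWS' [OPENING] [FORCE]. ROWS is text: rows parted by semicolons, each of 4 numbers parted by spaces: the shift along the tool's x, y, z in mm, then the turn about the tool's z in degrees. In form: tx ty tz twist; .... A call has exactly 8 rows; each row is the pose to reach, as a shift and turn from the pose commanded when the call began, along the tool's axes at that moment; what a row does not reach only later rows make up. A row lasts 1/10 s, in which the tool goes at most 50 mm and 8.59 degrees, less where a joint would pass 70% of its speed; a pose out of reach is approached as far as the arm can. A call with a gripper value outside its range is refused whole. OPENING is the finger opening in mm, from 0 to 95.1, set as the call begins (- or left out, the last holds). The fingers move at their own pace and stop on an object; FORCE is the grip in N (left out, the last holds). Time passes only in rows, so rows that repeat a pose let the fingers close, or fill a call up. It gives the time, the measured TCP pose, the force, the opening and the grip force at its end, in the units of the state.
- arm.read_state(): the state, without advancing time (a new reading comes with each control period).
- arm.camera(name): name is "scene" or "top"; returns a dict with "img" (420x560x3 uint8, red, green, blue), "fx", "fy", "cx", "cy" (pixels), "eye" and "attitude" of the camera in the world. Camera axes: x right, y up, looking along -z (the intrinsics and any distortion apply to the point x, -y, -z); pixel columns grow to the right and rows downward; lengths in m; the calibration is good to about 2 mm. A picture is of the moment at which its call begins. There is no depth.
- arm.job_done(): hands the job in; it is judged then, once.
The state is a dict: "clock": time; "q": joint angles; "joint_vel": joint speeds; "joint_efforts": joint torques, N m; "position": TCP position; "orientation": TCP orientation; "ft_force": force on the tool from outside, world axes, zero at the start; "torque": the same for the moment, N m; "width": finger opening in m; "finger_force": force on a finger pad.
Only numpy, scipy, OpenCV 4.12 (cv2) and the standard library are available. Lean on these libraries where they do the work, as an engineer would, in place of code of your own. Each camera call takes 0.05 s, during which the arm holds its last target. There are 200 camera calls.

## Working session

There is one attempt and no reset: what is moved stays moved. The work goes in short steps, Python scripts to look and compute and a shell command to move; the robot and the scene stay as the last step left them, time stands still between calls to the robot, and variables do not carry over. Pictures are saved under pics/ and viewed, at most 10 in all, crops included, and the job is handed in when it is done.

```bash
mkdir -p pics; ls; python3 - <<'E'
from workcell import arm
import cv2,numpy as np
for n in("scene","top"):
    c=arm.camera(n); cv2.imwrite(f"pics/{n}0.png",c["img"][:,:,::-1]); np.save(f"pics/{n}0.npy",c,allow_pickle=True)
    print({k:v for k,v in c.items() if k!="img"})
s=arm.read_state();print(s["position"],s["orientation"],s["clock"],s["width"])
E
```

```text
pics
{'fx': 470.5260294664837, 'fy': 470.5260294664837, 'cx': 278.63681496098053, 'cy': 214.57736649118516, 'eye': array([-0.49108127, -0.48505885,  0.57650019]), 'attitude': array([ 63.79146309,  -0.60847971, -61.43741287])}
{'fx': 491.9053321898739, 'fy': 491.9053321898739, 'cx': 278.24754690748097, 'cy': 215.10128420164006, 'eye': array([0.28826876, 0.00225997, 1.18830825]), 'attitude': array([  5.9897943 ,   0.39703999, -91.29296525])}
[0.25397985 0.59773175 0.22756757] [-1.79896716e+02 -7.47697828e-03  1.56979139e+02] 0.1 0.09513909725839091
```

View pics/scene0.png

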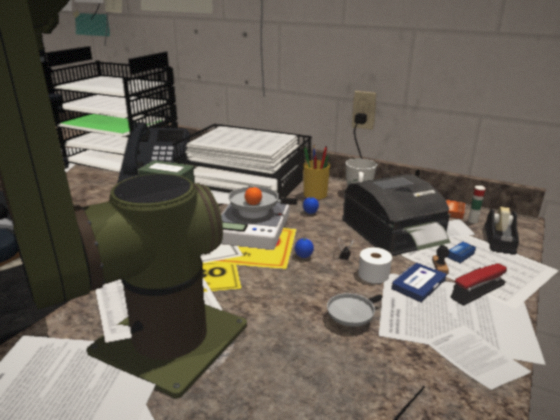

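View pics/top0.png

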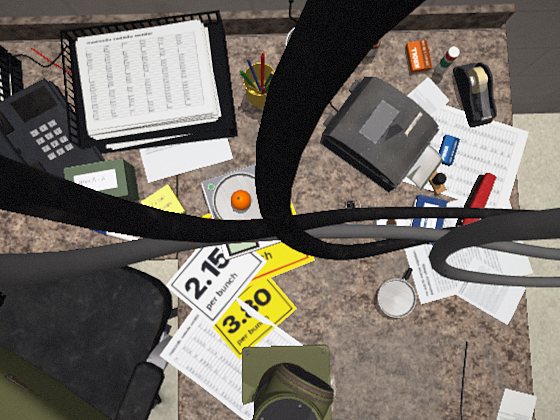

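The scene view shows the scale at about (255,215), with the orange fruit at (254,196) and the handle near (288,200). The small decoy pan is at (350,310) and the label roll at (375,265). In the top view the pan is at (238,202), partly hidden by hoses that belong to the arm. I'll enlarge both crops.

```bash
python3 - <<'E'
import cv2,numpy as np
a=cv2.imread("pics/scene0.png")[170:270,190:330]; b=cv2.imread("pics/top0.png")[150:260,150:310]
a=cv2.resize(a,(560,400),interpolation=cv2.INTER_CUBIC);b=cv2.resize(b,(800,550),interpolation=cv2.INTER_CUBIC)
cv2.imwrite("pics/ca.png",a);cv2.imwrite("pics/cb.png",b)
E
```

```text
(no output)
```

View pics/ca.png

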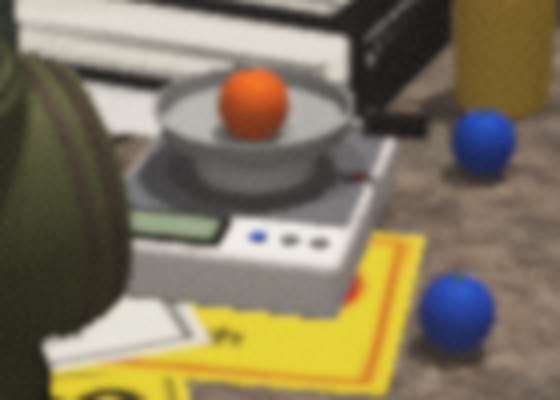

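View pics/cb.png

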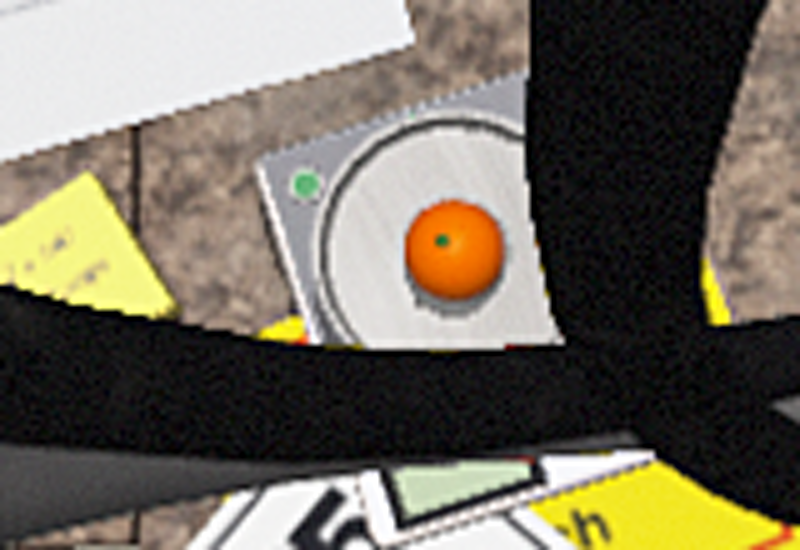

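The scene crop shows the handle at full-image pixel (289,201) over the red mark at (279.5,214). Two blue balls sit to the right of it. The top crop shows the fruit at (240.6,199.6). The green dot at the deck corner (211,187) is about 45° off the scale's axes, so it is probably not the mark. The real green mark should be under the rim near (232,172).

```bash
cat > h.py <<'E'
import numpy as np,cv2
from scipy.spatial.transform import Rotation as R
def load(n): return np.load(f"pics/{n}.npy",allow_pickle=True).item()
def snap(n,tag):
    from workcell import arm
    c=arm.camera(n); cv2.imwrite(f"pics/{n}{tag}.png",c["img"][:,:,::-1]); np.save(f"pics/{n}{tag}.npy",c,allow_pickle=True); return c
def ray(c,u,v):
    d=np.array([(u-c["cx"])/c["fx"],-(v-c["cy"])/c["fy"],-1.])
    d=R.from_euler("xyz",c["attitude"],degrees=True).as_matrix()@d
    return c["eye"],d/np.linalg.norm(d)
def plane(c,u,v,z):
    e,d=ray(c,u,v); return e+d*(z-e[2])/d[2]
def tri(c1,p1,c2,p2):
    e1,d1=ray(c1,*p1);e2,d2=ray(c2,*p2)
    t=np.linalg.lstsq(np.c_[d1,-d2],e2-e1,rcond=None)[0]
    a,b=e1+t[0]*d1,e2+t[1]*d2; return (a+b)/2,np.linalg.norm(a-b)
def proj(c,P):
    q=R.from_euler("xyz",c["attitude"],degrees=True).as_matrix().T@(np.array(P)-c["eye"])
    return c["cx"]+c["fx"]*q[0]/-q[2],c["cy"]-c["fy"]*q[1]/-q[2]
def blobs(c,lo,hi,box,amin=4):
    u0,u1,v0,v1=box
    m=cv2.inRange(cv2.cvtColor(c["img"],cv2.COLOR_RGB2HSV)[v0:v1,u0:u1],lo,hi)
    n,_,s,ce=cv2.connectedComponentsWithStats(m)
    return [(int(s[i,4]),(ce[i]+[u0,v0]).round(1),s[i,:4]+[u0,v0,0,0]) for i in range(1,n) if s[i,4]>=amin]
E
python3 - <<'E'
from h import *
s,t=load("scene0"),load("top0")
bs=blobs(s,(3,180,100),(20,255,255),(230,280,170,220),20);bt=blobs(t,(3,180,100),(20,255,255),(215,270,175,230),20)
print(bs,bt)
P,e=tri(s,bs[0][1],t,bt[0][1]);print("fruit",P,e)
print("red",b:=blobs(s,(165,70,40),(180,255,255),(265,300,205,225),2)+blobs(s,(0,70,40),(8,255,255),(265,300,205,225),2))
for x in b: print(plane(s,*x[1],.048))
print("handle",b:=blobs(s,(0,0,0),(180,255,45),(278,300,192,208),5))
for x in b: print(plane(s,*x[1],.084))
print("pan edge green",b:=blobs(t,(40,40,40),(90,255,255),(200,245,160,195),1))
for x in b: print(plane(t,*x[1],.048))
print("scale corner", plane(t,150+262/5,150+163/5,.048),"left edge",plane(t,150+320/5,150+345/5,.048),"back edge",plane(t,150+525/5,150+75/5,.048))
for x in blobs(s,(105,150,50),(130,255,255),(280,330,190,265),30): print("blue",x,plane(s,*x[1],.023))
E
```

```text
[(193, array([253. , 195.1]), array([246, 188,  15,  16]))] [(288, array([240.3, 199.7]), array([231, 190,  19,  20]))]
fruit [0.44055715 0.09117357 0.09253992] 0.0014145390664703468
red [(3, array([279.3, 213.7]), array([279, 213,   2,   2]))]
[0.45993423 0.02432772 0.048     ]
handle [(105, array([286.5, 198.1]), array([279, 192,  17,  12]))]
[0.48384846 0.01685323 0.084     ]
pan edge green [(20, array([210.8, 186.6]), array([209, 185,   5,   5]))]
[0.47900837 0.16423224 0.048     ]
scale corner [0.48898579 0.18390558 0.048     ] left edge [0.40241785 0.1573975  0.048     ] back edge [0.52804279 0.05955946 0.048     ]
blue (161, array([310.4, 204.5]), array([304, 198,  14,  14])) [0.59932724 0.00094317 0.023     ]
blue (212, array([303.9, 246.9]), array([296, 239,  17,  18])) [ 0.37833438 -0.08578351  0.023     ]
```

```bash
python3 - <<'E'
from h import *
s,t=load("scene0"),load("top0")
print("tray corner",tri(s,(310,138),t,(236,136)))
print("cup rim",tri(s,(316,166),t,(257,73)))
from workcell import arm
st=arm.read_state(); Rm=R.from_euler("xyz",st["orientation"],degrees=True).as_matrix()
print(Rm.T@(np.array([.467,.004,.240])-st["position"])*1000, "yaw->106.5")
E
```

```text
tray corner (array([0.57334677, 0.04812854, 0.21369006]), np.float64(0.08995160110275309))
cup rim (array([0.73808244, 0.04961456, 0.08348927]), np.float64(0.0007714668451489501))
[-428.24259195 -463.16522182  -11.65341093] yaw->106.5
```

```bash
python3 -m crank '-20 -21 -10 0; -50 -53 -20 0; -80 -86 -20 0; -110 -119 -20 0; -140 -151 -20 0; -170 -184 -20 0; -200 -216 -20 0; -230 -248 -20 0' 40 20
```

```text
clock: 0.9
position: [0.3689, 0.2782, 0.2482]
orientation: [-180.0, -0.0, 157.0]
ft_force: [0.5, 0.8, 0.2]
width: 0.0412
finger_force: 0.0
```

```bash
python3 -m crank '-30 -32 0 8; -60 -65 0 16; -90 -97 0 24; -120 -130 0 32; -150 -162 0 40; -180 -195 0 46; -194 -210 8 50; -198 -215 8 50.5'; python3 - <<'E'
from h import *
s=snap("scene",1);t=snap("top",1)
for z in (.05,.08,.11,.14,.17):
    P=plane(t,236,136,z); print(z,P.round(3),np.round(proj(s,P)))
cv2.imwrite("pics/cmb.png",cv2.resize(np.vstack([s["img"][130:270,190:390],t["img"][110:250,160:360]])[:,:,::-1],(800,1120),interpolation=cv2.INTER_CUBIC)[:,:])
a=cv2.resize(s["img"][150:250,190:340][:,:,::-1],(400,300*400//450));b=cv2.resize(t["img"][120:260,160:360][:,:,::-1],(800,560),interpolation=cv2.INTER_CUBIC)
cv2.imwrite("pics/c1.png",b)
from workcell import arm
st=arm.read_state();print(st["position"],st["orientation"],st["clock"],st["width"])
E
```

```text
clock: 1.7
position: [0.4667, 0.0029, 0.2392]
orientation: [-179.8, -0.1, 106.3]
ft_force: [0.3, 0.5, 0.6]
width: 0.0403
finger_force: 0.0
0.05 [0.598 0.103 0.05 ] [278. 188.]
0.08 [0.59  0.101 0.08 ] [278. 180.]
0.11 [0.582 0.098 0.11 ] [277. 171.]
0.14 [0.574 0.095 0.14 ] [277. 162.]
0.17 [0.566 0.093 0.17 ] [276. 152.]
[0.46671199 0.00442711 0.24008936] [-1.79924671e+02 -4.99827172e-02  1.06465565e+02] 1.8 0.03983653389126036
```

View pics/c1.png

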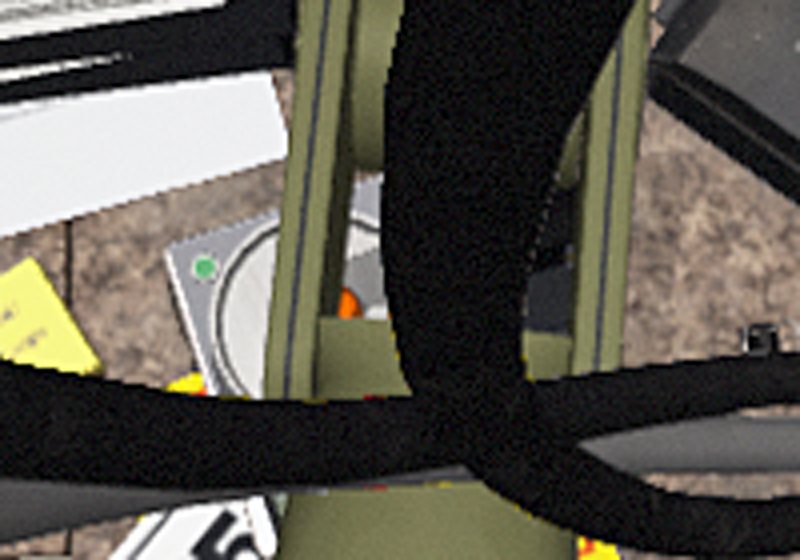

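View pics/scene1.png

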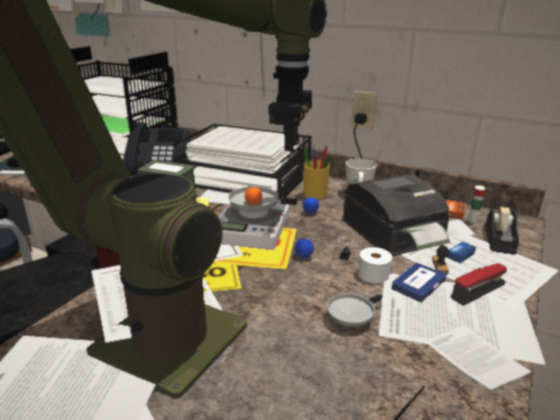

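The scene view shows the gripper hovering at (290,110) above the scale, with the handle still visible at (289,201). The dark bands in the top view haven't moved, so they are overhead cables rather than the arm. The tray corner is about 0.11 m high, lower than the gripper body will be. Next I'll check the handle prediction against the picture.

```bash
python3 - <<'E'
from h import *
s=load("scene0");A=np.array([.4406,.0912])
for yaw in (-76,-73.5,-71):
    for r in (.068,.091,.112):
        a=np.radians(yaw); print(yaw,r,[np.round(proj(s,[*(A+r*np.array([np.cos(a),np.sin(a)])),z]),1) for z in (.092,.084,.076)])
g=cv2.cvtColor(s["img"],cv2.COLOR_RGB2GRAY); print(g[194:210,272:304])
m=(g[197:207,281:299]<70); v,u=np.nonzero(m); print(u.mean()+281,v.mean()+197,plane(s,u.mean()+281,v.mean()+197,.085))
# pan rim ellipse in scene
E
```

```text
-76 0.068 [array([278.6, 198.3]), array([278.6, 201.2]), array([278.6, 204.1])]
-76 0.091 [array([287.6, 199.3]), array([287.5, 202.3]), array([287.4, 205.1])]
-76 0.112 [array([295.8, 200.3]), array([295.7, 203.2]), array([295.6, 206.1])]
-73.5 0.068 [array([278.9, 197.8]), array([278.9, 200.7]), array([278.8, 203.6])]
-73.5 0.091 [array([287.9, 198.7]), array([287.8, 201.6]), array([287.8, 204.5])]
-73.5 0.112 [array([296.1, 199.5]), array([296.1, 202.4]), array([296. , 205.3])]
-71 0.068 [array([279.1, 197.4]), array([279.1, 200.3]), array([279.1, 203.1])]
-71 0.091 [array([288.2, 198.1]), array([288.1, 201. ]), array([288. , 203.9])]
-71 0.112 [array([296.4, 198.7]), array([296.4, 201.6]), array([296.3, 204.5])]
[[108  97  91  92 110 115  84  48  34  31  30  31  33  33  29  38  58  82
   99 104 106 112 110 104  95  83  75  68  65  65  67  69]
 [143 125 103  93 100 110  85  48  35  34  34  34  34  34  39  56  77  94
   99  99  98  94  89  82  73  67  64  61  61  65  65  67]
 [164 152 127 103 101 110  84  48  36  40  41  40  37  37  53  72  86  94
   97  99 100  94  89  73  63  61 
[... 1127 characters left out ...]
113 114 111 115 134 165 176 150 116
   98  93  93  89  88  89  94 104 113 112 117 105  83  61]
 [ 84  88  92 100 105 108 116 121 122 122 120 117 131 159 190 190 163 125
  112 107 105 101 104 104 102 108 113 112 116 109  87  62]
 [ 86  95 100 103 107 109 109 115 121 122 120 127 138 175 197 186 152 122
  112 107 106 107 105 107 110 115 116 117 115 109  92  66]
 [ 84  91 101 102 104 103 106 111 116 121 122 127 151 186 197 172 135 118
  113 106 107 108 106 110 113 117 117 113 114 113  99  74]
 [ 73  86  97 100 106 104 104 108 109 117 122 130 162 191 185 156 128 114
  113 116 108 108 106 109 110 110 111 112 115 113 105  82]]
289.05172413793105 200.33620689655172 [0.47290413 0.00385867 0.085     ]
```

The handle in the picture spans u 281–296 and v 199–203. That matches the prediction of yaw about -73° and r = 91 mm to within 1 px, so I'll go straight down.

```bash
python3 -m crank '0 0 15 0; 0 0 40 0; 0 0 65 0; 0 0 90 0; 0 0 110 0; 0 0 125 0; 0 0 132 0; 0 0 132 0'; python3 -m crank '0 0 7 0; 0 0 14 0; 0 0 21 0; 0 0 28 0; 0 0 28 0; 0 0 28 0; 0 0 28 0; 0 0 28 0'
```

```text
clock: 2.6
position: [0.4663, 0.0054, 0.1076]
orientation: [-179.9, -0.0, 106.5]
ft_force: [-0.7, -0.0, 0.6]
width: 0.0401
finger_force: 0.0
clock: 3.4
position: [0.4674, 0.0047, 0.081]
orientation: [180.0, 0.0, 106.5]
ft_force: [0.1, 0.3, -0.1]
width: 0.0398
finger_force: 0.0
```

```bash
python3 -m crank '0 0 0 0; 0 0 0 0; 0 0 0 0; 0 0 0 0; 0 0 0 0; 0 0 0 0; 0 0 0 0; 0 0 0 0' 25 12 ; python3 -m crank '0 0 0 0; 0 0 0 0; 0 0 0 0; 0 0 0 0; 0 0 0 0; 0 0 0 0; 0 0 0 0; 0 0 0 0' 8 12
python3 - <<'E'
from h import *
s=snap("scene",2);t=snap("top",2)
cv2.imwrite("pics/c2.png",cv2.resize(s["img"][160:260,200:340][:,:,::-1],(560,400),interpolation=cv2.INTER_CUBIC))
bs=blobs(s,(3,180,100),(20,255,255),(230,280,170,220),20);print(bs)
from workcell import arm
st=arm.read_state();print(st["position"],st["orientation"],st["clock"],st["width"],st["ft_force"],st["torque"])
E
```

```text
clock: 4.2
position: [0.4671, 0.0047, 0.0807]
orientation: [180.0, 0.0, 106.5]
ft_force: [0.7, 0.4, -0.2]
width: 0.0255
finger_force: 0.2
clock: 5.0
position: [0.4669, 0.0047, 0.0806]
orientation: [-180.0, -0.0, 106.5]
ft_force: [-1.0, -0.5, 1.4]
width: 0.0141
finger_force: 11.9
[(186, array([252.8, 195.4]), array([246, 188,  15,  16]))]
[0.46697519 0.00472766 0.08061289] [-1.79987575e+02 -3.52326875e-03  1.06485050e+02] 5.1 0.013980188866148338 [-2.56951347 -0.20051982  0.6844118 ] [-0.13501476  0.28207731  0.07733273]
```

View pics/c2.png

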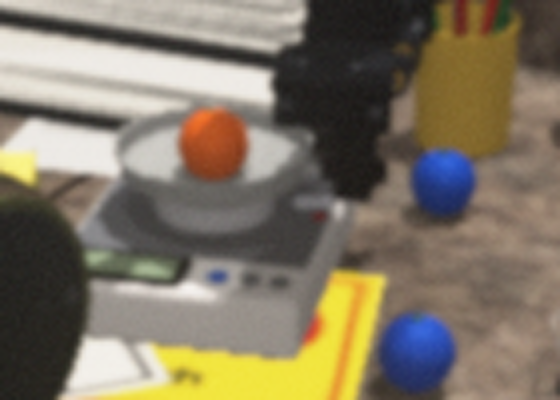

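The view shows the fingers closed on the handle, with the fruit still centred in the pan at crop (213,143). Measured width is 14 mm. Now I'll turn the pan on an arc of radius 90.5 mm.

```bash
python3 -m crank '0 0.8 0 -0.5; 0 2.4 0 -1.5; 0.1 4.7 0 -3; 0.3 7.9 0 -5; 0.7 11.4 0 -7.25; 1.2 14.9 0 -9.5; 1.9 18.4 0 -11.75; 2.7 21.9 0 -14' - 20; python3 -m crank '0.1 3.6 0 -2.25; 0.3 7.1 0 -4.5; 0.6 10.6 0 -6.75; 1.1 14.2 0 -9; 1.7 17.7 0 -11.25; 2.5 21.1 0 -13.5; 3.4 24.6 0 -15.75; 4.4 28 0 -18'
```

```text
clock: 5.9
position: [0.4877, 0.0138, 0.0806]
orientation: [180.0, -0.0, 120.6]
ft_force: [-0.2, 0.4, 0.3]
width: 0.0141
finger_force: 19.9
clock: 6.7
position: [0.5096, 0.0318, 0.0806]
orientation: [180.0, 0.0, 138.6]
ft_force: [-0.8, 0.5, -0.7]
width: 0.014
finger_force: 19.9
```

Contact forces are small, so I'll continue.

```bash
python3 -m crank '0.1 3.6 0 -2.25; 0.3 7.1 0 -4.5; 0.6 10.6 0 -6.75; 1.1 14.2 0 -9; 1.7 17.7 0 -11.25; 2.5 21.1 0 -13.5; 3.4 24.6 0 -15.75; 4.4 28 0 -18'; python3 -m crank '0.1 3.6 0 -2.25; 0.3 7.1 0 -4.5; 0.6 10.6 0 -6.75; 1.1 14.2 0 -9; 1.7 17.7 0 -11.25; 2.5 21.1 0 -13.5; 3.4 24.6 0 -15.75; 4.4 28 0 -18'
```

```text
clock: 7.5
position: [0.5249, 0.0557, 0.0806]
orientation: [180.0, 0.0, 156.6]
ft_force: [-0.8, -0.3, 0.5]
width: 0.014
finger_force: 19.9
clock: 8.3
position: [0.532, 0.0831, 0.0806]
orientation: [180.0, 0.0, 174.6]
ft_force: [0.2, -0.6, 0.7]
width: 0.0138
finger_force: 19.9
```

```bash
python3 -m crank '0.1 3.6 0 -2.25; 0.3 7.1 0 -4.5; 0.6 10.6 0 -6.75; 1.1 14.2 0 -9; 1.7 17.7 0 -11.25; 2.5 21.1 0 -13.5; 3.4 24.6 0 -15.75; 4.4 28 0 -18'; python3 -m crank '0 1.6 0 -1; 0.1 3.2 0 -2; 0.1 4.7 0 -3; 0.2 6.3 0 -4; 0.2 6.3 0 -4; 0.2 6.3 0 -4; 0.2 6.3 0 -4; 0.2 6.3 0 -4' - 55
python3 - <<'E'
from h import *
s=snap("scene",3);t=snap("top",3)
cv2.imwrite("pics/c3.png",cv2.resize(np.hstack([s["img"][150:250,200:320],t["img"][150:250,160:280]])[:,:,::-1],(800,334),interpolation=cv2.INTER_CUBIC))
bs=blobs(s,(3,180,100),(20,255,255),(230,280,170,220),20);print(bs)
for f in ((t,(200,245,160,195)),(s,(220,290,190,225))):
  for x in blobs(f[0],(40,60,40),(90,255,255),f[1],2): print("green",x,plane(f[0],*x[1],.048))
E
```

```text
clock: 9.1
position: [0.5303, 0.1114, 0.0807]
orientation: [180.0, 0.0, -167.4]
ft_force: [-0.4, 0.3, 0.4]
width: 0.0138
finger_force: 19.9
clock: 9.9
position: [0.5284, 0.1171, 0.0807]
orientation: [-180.0, 0.0, -163.5]
ft_force: [0.3, -0.0, -0.4]
width: 0.0134
finger_force: 54.9
[(192, array([253.8, 195.7]), array([246, 188,  16,  16]))]
```

View pics/c3.png

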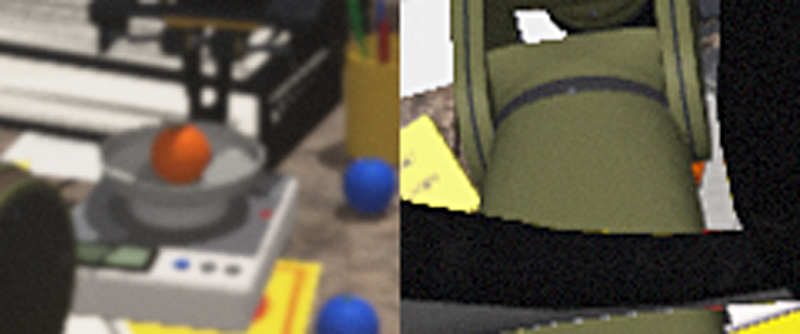

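The view shows the handle held at the back of the scale, the pan level, the fruit centred and the red mark uncovered. Side forces are near zero. I'll lift gently, starting with a short lift to test that it comes free.

```bash
python3 -m crank '0 0 -0.5 0; 0 0 -1.5 0; 0 0 -3 0; 0 0 -5 0; 0 0 -7 0; 0 0 -8.5 0; 0 0 -9.5 0; 0 0 -10 0'
python3 - <<'E'
from h import *
s=snap("scene",4)
print(blobs(s,(3,180,100),(20,255,255),(230,280,150,220),20),proj(s,[.4406,.0912,.0925]),proj(s,[.4406,.0912,.1025]))
E
```

```text
clock: 10.8
position: [0.5284, 0.1172, 0.0909]
orientation: [-180.0, 0.0, -163.5]
ft_force: [0.2, 0.0, -1.7]
width: 0.0138
finger_force: 54.9
[(189, array([253.9, 192. ]), array([246, 185,  16,  15]))] (np.float64(252.72121226914143), np.float64(195.11093469347531)) (np.float64(252.66704705182948), np.float64(191.49261128358717))
```

The wrist force of -1.7 N equals the weight of pan plus fruit, so nothing is jamming. I'll continue up.

```bash
python3 -m crank '0 0 -1 0; 0 0 -3 0; 0 0 -7 0; 0 0 -12 0; 0 0 -18 0; 0 0 -24 0; 0 0 -30 0; 0 0 -36 0'; python3 -m crank '0 0 -6 0; 0 0 -12 0; 0 0 -18 0; 0 0 -24 0; 0 0 -29 0; 0 0 -33 0; 0 0 -36 0; 0 0 -38 0';  python3 -m crank '0 0 -1 0; 0 0 -1.5 0; 0 0 -2 0; 0 0 -2 0; 0 0 -2 0; 0 0 -2 0; 0 0 -2 0; 0 0 -2 0'
python3 -m crank '0 0 0 0; 0 0 0 0; 0 0 0 0; 0 0 0 0; 0 0 0 0; 0 0 0 0; 0 0 0 0; 0 0 0 0'
python3 - <<'E'
from h import *
s=snap("scene",5)
cv2.imwrite("pics/c5.png",cv2.resize(s["img"][130:270,180:390][:,:,::-1],(800,533),interpolation=cv2.INTER_CUBIC))
print(blobs(s,(3,180,100),(20,255,255),(230,280,130,220),20))
for z in(.1785,.1805): print(proj(s,[.4406,.0912,z]))
E
```

```text
clock: 11.65
position: [0.5285, 0.1172, 0.1274]
orientation: [-180.0, 0.0, -163.5]
ft_force: [0.0, 0.1, -1.7]
width: 0.0135
finger_force: 54.9
clock: 12.45
position: [0.5284, 0.1172, 0.1649]
orientation: [-180.0, 0.0, -163.5]
ft_force: [0.1, 0.7, -1.0]
width: 0.0138
finger_force: 54.9
clock: 13.25
position: [0.5284, 0.1172, 0.1666]
orientation: [180.0, -0.0, -163.5]
ft_force: [0.1, 0.1, -1.2]
width: 0.0137
finger_force: 54.9
clock: 14.05
position: [0.5284, 0.1172, 0.1666]
orientation: [-180.0, 0.0, -163.5]
ft_force: [-0.4, 0.1, -1.3]
width: 0.0137
finger_force: 54.9
[(197, array([253.5, 163.4]), array([246, 156,  16,  16]))]
(np.float64(252.24187678743388), np.float64(163.0905555512003))
(np.float64(252.23035468776493), np.float64(162.3208608092191))
```

View pics/c5.png

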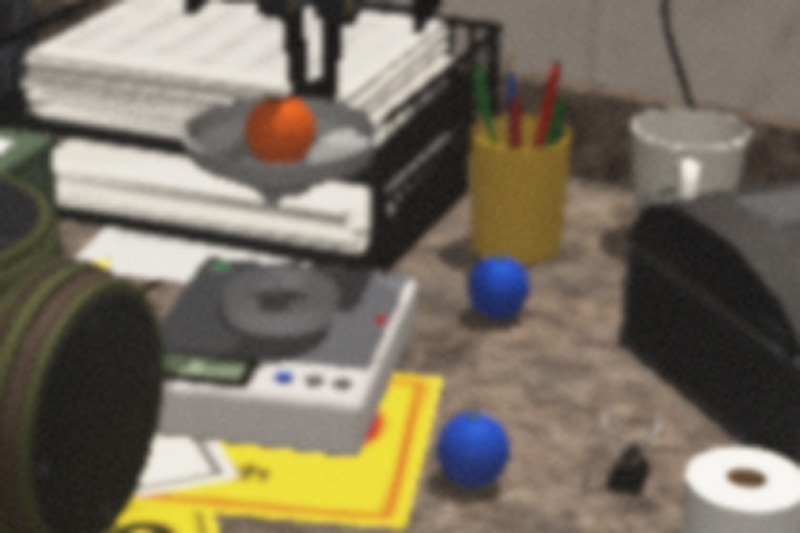

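The picture shows the pan clear of the collar, level, with the fruit in its middle at crop (281,131). The clip at (628,470) and the label roll are undisturbed. It has risen 86 mm, so I'll add the last 14 mm and hand in.

```bash
python3 -m crank '0 0 -1 0; 0 0 -3 0; 0 0 -5.5 0; 0 0 -8 0; 0 0 -10.5 0; 0 0 -12.5 0; 0 0 -13.5 0; 0 0 -14 0'; python3 -m crank '0 0 0 0; 0 0 0 0; 0 0 0 0; 0 0 0 0; 0 0 0 0; 0 0 0 0; 0 0 0 0; 0 0 0 0'; python3 -m crank '0 0 0 0; 0 0 0 0; 0 0 0 0; 0 0 0 0; 0 0 0 0; 0 0 0 0; 0 0 0 0; 0 0 0 0'
python3 - <<'E'
from h import *
s=snap("scene",6); print(blobs(s,(3,180,100),(20,255,255),(230,280,130,220),20),proj(s,[.4406,.0912,.1925]))
from workcell import arm
print(arm.job_done())
E
```

```text
clock: 14.9
position: [0.5284, 0.1172, 0.1808]
orientation: [-180.0, 0.0, -163.5]
ft_force: [0.7, -0.9, -0.9]
width: 0.0133
finger_force: 54.9
clock: 15.7
position: [0.5284, 0.1172, 0.1807]
orientation: [-180.0, 0.0, -163.5]
ft_force: [-0.6, -0.4, -1.5]
width: 0.0138
finger_force: 54.9
clock: 16.5
position: [0.5284, 0.1172, 0.1806]
orientation: [-180.0, -0.0, -163.5]
ft_force: [-0.3, 0.2, -1.0]
width: 0.014
finger_force: 54.9
[(199, array([253.4, 158.1]), array([246, 150,  16,  16]))] (np.float64(252.1608506321435), np.float64(157.6778783932396))
the job is handed in; nothing more can be done
None
```

I turned the pan to the green mark, lifted it straight up and handed the job in at about 16.5 s, holding it by its handle level and still about 100 mm above its seat, with the clementine in the middle; no verdict came back.

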